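# Back the vial feed wheel up one notch

## Task

The vial feeder has stepped one place too far. With the fingertips only, lift its pawl by pushing the pawl's crossbar outward, away from the wheel, until it tips over and stays up; then push one of the wheel's upright pegs to turn the wheel backward (clockwise seen from above) by exactly one notch, a tenth of a turn; then tip the pawl back so that it drops fully into that notch. Do not turn the wheel forward or more than one notch back, pinch or lift nothing, touch the feeder gently and with the fingers alone, and leave the vials and everything else on the bench where they are.

Things in the scene. Friction and masses are not known exactly. Their poses are not given: they have to be found in the camera images.
- sampler: Vial feeder, fixed to the bench: a low white deck 250 mm (its x) by 330 mm (its y, from y = -130 to +200 mm), deck top 30 mm above the bench. Origin on the bench under the wheel's axis; z up; the pawl stands on the +y side of the wheel, so the sampler's +y is 'outward' at the pawl.
- feed_wheel (a joint): Angle (rad) of the horizontal feed wheel about its upright axis, growing counterclockwise seen from above (forward); about 0 at the start, one notch backward is -0.628 (clockwise). Lifting the pawl frees it; it turns with slight drag (about 2 N at a peg) and stays where left. In each gap between teeth the pawl's nose has about 9 mm (0.1 rad) of play to either side.
- wheel_hub (a point): Centre of the wheel's top face, 45 mm above the bench. Aluminium disc, 200 mm diameter; ten saw teeth 9 mm high stand on its rim (radius 84 to 98 mm), 36 degrees apart, with flat gaps 29 mm long between. Central black hub 36 mm diameter, 28 mm above the face. Axes turn with the wheel, z up, parallel to the sampler's when the joint is 0.
- pawl (a joint): Angle (rad) of the pawl about its level hinge: 0 = down, nose in a gap (start); grows as the crossbar goes outward and the nose rises; 0.85 = stop, fully up. Top-heavy: below about 0.53 it falls back down, above that it falls up to the stop and stays. Under 1 N at the crossbar moves it.
- pawl_hinge (a point): Point on the pawl's hinge axis, 64 mm above the bench, 137 mm from the wheel's axis towards the sampler's +y; the hinge axis runs along the sampler's x. Axes as the sampler's. Two cheeks hold the hinge, 38 mm over all along x, 22 mm along y, top 72 mm above the bench.
- pawl_bar (a point): Centre of the pawl's crossbar (freely rolling sleeve, 14 mm diameter, 36 mm long along the sampler's x), 42 mm from the hinge, straight above it when down (106 mm above the bench). An upright dark steel plate, 22 mm wide, 6 mm thick, joins it to the hinge. Axes turn with the pawl: z from hinge to crossbar, y outward. A fingertip fits on the plate's wheel side, above the arm.
- pawl_nose (a point): Underside of the pawl's nose (10 mm square), 1.5 mm above the wheel's face when down. It ends the pawl's arm: 12 mm wide, 8 mm thick, at a right angle to the plate, reaching 46 mm from the hinge towards the wheel's axis; the nose hangs 17.5 mm below the arm's middle.
- peg0 (a point): Centre of the top of peg 0 on the wheel: upright steel peg, 12 mm diameter, 35 mm tall, top 80 mm above the bench, 65 mm from the axis; five equal pegs 72 degrees apart, this one at -72 degrees counterclockwise from the sampler's +x when the wheel's joint is 0 (far from the pawl). It turns with the wheel.
- peg1 (a point): Centre of the top of peg 1 on the wheel: upright steel peg, 12 mm diameter, 35 mm tall, top 80 mm above the bench, 65 mm from the axis; five equal pegs 72 degrees apart, this one at 0 degrees counterclockwise from the sampler's +x when the wheel's joint is 0. It turns with the wheel.
- peg2 (a point): Centre of the top of peg 2 on the wheel: upright steel peg, 12 mm diameter, 35 mm tall, top 80 mm above the bench, 65 mm from the axis; five equal pegs 72 degrees apart, this one at 72 degrees counterclockwise from the sampler's +x when the wheel's joint is 0. It turns with the wheel.
- peg3 (a point): Centre of the top of peg 3 on the wheel: upright steel peg, 12 mm diameter, 35 mm tall, top 80 mm above the bench, 65 mm from the axis; five equal pegs 72 degrees apart, this one at 144 degrees counterclockwise from the sampler's +x when the wheel's joint is 0. It turns with the wheel.
- peg4 (a point): Centre of the top of peg 4 on the wheel: upright steel peg, 12 mm diameter, 35 mm tall, top 80 mm above the bench, 65 mm from the axis; five equal pegs 72 degrees apart, this one at 216 degrees counterclockwise from the sampler's +x when the wheel's joint is 0. It turns with the wheel.
- vial_a: Loose glass vial with metal cap, 22 mm diameter, 46 mm tall, standing on a corner of the sampler's deck; origin at the centre of its underside. Leave alone.
- vial_b: Loose glass vial with metal cap, 22 mm diameter, 46 mm tall, standing on a corner of the sampler's deck; origin at the centre of its underside. Leave alone.
- vial_c: Loose glass vial with metal cap, 22 mm diameter, 46 mm tall, standing on a corner of the sampler's deck; origin at the centre of its underside. Leave alone.
- reagent_bottle: Loose amber bottle, 72 mm diameter, 150 mm tall; origin at the centre of its underside. Leave alone.
- beaker: Loose glass beaker, 70 mm diameter, 90 mm tall; origin at the centre of its underside. Leave alone.
- screwdriver: Loose screwdriver lying on the bench along its own x. Leave alone.
- regulator: Loose brass pressure regulator with black knob and a dial, 145 mm long (its x), 55 mm tall; origin under its brass block. Leave alone.

How it is judged (in metres and radians):
On the way, in this order (a step that is already met when the one before it is completed fails the run):
1. the pawl is tipped up, the wheel still in its first notch (value of joint pawl above 0.6 rad and value of joint feed_wheel between -0.15 and 0.15 rad), for 0.1 s.
2. the wheel has been pushed one notch backward while the pawl stays up (value of joint pawl above 0.6 rad and value of joint feed_wheel between -0.778 and -0.478 rad), for 0.1 s.
At the end, for the whole second after the job is handed in: The pawl is down in the gap (joint under 0.07 rad) and the wheel rests one notch back (joint -0.628, give or take 0.14 rad) (value of joint pawl below 0.07 rad and value of joint feed_wheel between -0.768 and -0.488 rad and velocity of joint feed_wheel between -0.05 and 0.05 rad/s); the robot touches nothing.
It fails at once if the wheel is turned forward (value of joint feed_wheel above 0.22 rad).
It fails at once if the wheel is turned well over one notch back (value of joint feed_wheel below -0.95 rad).
It fails at once if a vial is moved, lifted or tipped (distance of any of vial_a, vial_b, vial_c from where it was at the start of the episode above 0.02 m or angle between any of vial_a, vial_b, vial_c's own z axis and vertical above 0.4 rad).
It fails at once if the bottle, beaker, screwdriver or regulator is moved or lifted (distance of any of reagent_bottle, beaker, screwdriver, regulator from where it was at the start of the episode above 0.02 m).
It fails at once if the feeder or its parts are pinched or pressed hard, or pushed with something other than the fingers (contact force between the fingers and sampler above 30 N or contact force between the arm and sampler above 5 N).
It also fails if it takes over 59 s, if anything falls off the work surface, if the arm or the gripper's body presses on something with over 40 N, if the wrist force passes 120 N, or if a joint passes its speed limit or range.

## Robot

A 6-joint arm with a two-finger parallel gripper is mounted at the origin on the work surface. World frame = base frame: x ahead of the robot, y to its left, z up, the work surface at z = 0. Lengths are in m, angles in degrees, forces in N, time in s.
With the tool pointing down it reaches from about 0.35 to 0.925 m from the base axis. Payload 6.4 kg.
Tool frame: the origin (TCP) lies midway between the tips of the shut fingers; the grasp point (between the pads) lies 19 mm behind it; x points along the fingers, y is the direction in which the jaws open and shut, and the axes are right-handed (so a half turn about x gives the same grasp; the last joint's range is limited). The gripper opens to 85 mm and grips with 20 to 120 N. Pads are 22 mm wide; open, the fingers measure 114 mm over their backs; the gripper's body (76 mm by 85 mm) begins 54 mm behind the grasp point. The pads swing forward as they close: fully open they stand 13 mm farther back than shut.
Start: joints at [61.072, 14.043, 89.255, -0, 76.702, -9.975], TCP at [0.211, 0.615, 0.197] pointing down, gripper open.
Joint ranges: [-179.41, 179.41], [-58.25, 129.5], [7.25, 145.43], [-54.29, 234.29], [11.92, 165.04], [-157.13, 157.13]. Speed limits (degrees/s): [147.25, 147.25, 180, 180, 180, 180].

## Interface

Orientations are given as [roll, pitch, yaw] about the fixed x, y, z axes, in that order (R = Rz(yaw) Ry(pitch) Rx(roll)).
In Python, from rig import manip, cams gives the robot as it stands. The module is installed in compiled form; this text tells all that it offers.
- The arm moves only by the shell command python3 -m jog 'ROWS'. ROWS is JSON, a list of rows, each a list of 3 entries, a list of its own where there are three numbers: the shift along the world's x, y, z in m, then the turn about the world's z in degrees, then the opening, from 0 (shut) to 1 (fully open). A call has 1 to 8 rows; each row shifts and turns the commanded pose from where the row before left it; what a row does not reach is not made up. A row lasts 1/12 s, in which the tool goes at most 41.7 mm and 7.16 degrees, less where a joint would pass 70% of its speed; a pose out of reach is approached as far as the arm can. A call with a gripper value outside its range is refused whole. The fingers move at their own pace and stop on an object; the grip force is fixed at half the most. Time passes only in rows, so rows that do not move let the fingers close. It gives the time, the measured TCP pose, the force and the opening at its end, in the units of the state.
- manip.get_state(): the state, without advancing time (a new reading comes with each control period).
- cams.get_image(name): name is "side" or "top" or "wrist"; returns a dict with "img" (420x560x3 uint8, blue, green, red), "fx", "fy", "cx", "cy" (pixels), "pose" (4x4, takes a point from camera to world coordinates). Camera axes: x right, y down, z forward; pixel columns grow to the right and rows downward; lengths in m; the calibration is good to about 2 mm. A picture is of the moment at which its call begins. There is no depth.
- manip.hand_in(): hands the job in, once; it reports no verdict.
The state is a dict: "t": time; "q": joint angles; "dq": joint speeds; "joint_torque": joint torques, N m; "tool_pos": TCP position; "eef_rot": TCP orientation; "ft_force": force on the tool from outside, world axes, zero at the start; "wrist_torque": the same for the moment, N m; "gripper_width": finger opening in m.
Only numpy, scipy, OpenCV 4.12 (cv2) and the standard library are available. Lean on these libraries where they do the work, as an engineer would, in place of code of your own. Each camera call takes 0.05 s, during which the arm holds its last target. There are 200 camera calls.

## Working session

There is one attempt and no reset: what is moved stays moved. The work goes in short steps, Python scripts to look and compute and a shell command to move; the robot and the scene stay as the last step left them, time stands still between calls to the robot, and variables do not carry over. Pictures are saved under pics/ and viewed, about 8 in all and at most 12, crops included, and the job is handed in when it is done.

```bash
mkdir -p pics
python3 - <<'E'
from rig import manip,cams
import cv2,numpy as np
s=manip.get_state();print(s['t'],s['tool_pos'],s['eef_rot'],s['gripper_width'])
for n in("top","side"):
    d=cams.get_image(n);cv2.imwrite(f"pics/{n}0.png",d["img"]);print(n,d["fx"],d["fy"],d["cx"],d["cy"]);print(np.round(d["pose"],4).tolist())
E
```

```text
0.0 [0.21080789 0.61418006 0.19596257] [ -99.06074301   89.88475205 -118.01131882] 0.0854470545380394
top 478.72042511295535 478.72042511295535 280.9673386563197 213.42170968865935
[[-0.0129, -0.9881, 0.153, 0.2918], [-0.9999, 0.0133, 0.0013, 0.0077], [-0.0033, -0.153, -0.9882, 1.6155], [0.0, 0.0, 0.0, 1.0]]
side 539.1036786137972 539.1036786137972 277.32055500133805 205.90329798612757
[[0.7629, -0.481, 0.4319, -0.0921], [-0.6462, -0.5851, 0.49, -0.6898], [0.017, -0.6529, -0.7572, 1.1652], [0.0, 0.0, 0.0, 1.0]]
```

View pics/top0.png

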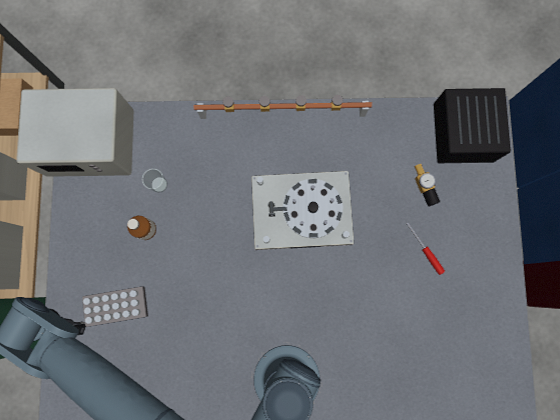

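View pics/side0.png

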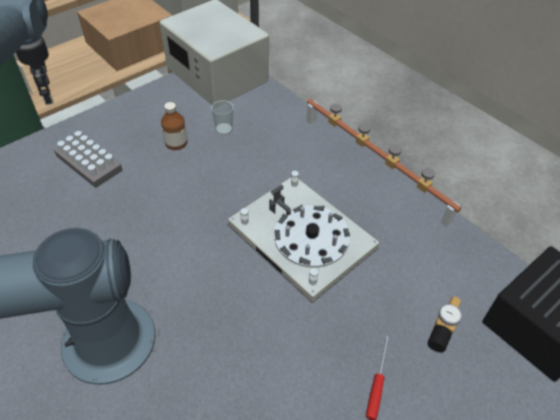

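The top view (up = +x, left = +y) shows the deck in the middle, corners about (252,177), (349,171), (353,244) and (257,249). The hub is at (313,207) and the pawl at (271,209), on the world +y side. The side view shows the hub at (313,230) and the pawl at (280,200). Next I'll measure these.

```bash
cat > h.py <<'E'
import cv2,numpy as np
from rig import manip,cams
def ray(d,u,v):
    P=d["pose"];r=P[:3,:3]@np.array([(u-d["cx"])/d["fx"],(v-d["cy"])/d["fy"],1]);return P[:3,3],r
def on(d,u,v,z):
    o,r=ray(d,u,v);return o+r*(z-o[2])/r[2]
def pix(d,p):
    P=d["pose"];c=P[:3,:3].T@(np.asarray(p)-P[:3,3]);return np.array([d["fx"]*c[0]/c[2]+d["cx"],d["fy"]*c[1]/c[2]+d["cy"]])
def blob(img,lo,hi,box):
    x0,y0,x1,y1=box;g=cv2.cvtColor(img,cv2.COLOR_BGR2GRAY)[y0:y1,x0:x1]
    m=cv2.inRange(g,lo,hi);n,l,s,c=cv2.connectedComponentsWithStats(m)
    return [(int(s[i][4]),np.round(c[i]+[x0,y0],1).tolist(),(s[i][:4]+[x0,y0,0,0]).tolist()) for i in range(1,n) if s[i][4]>6],m
E
python3 - <<'E'
from h import *
t=cams.get_image("top");s=cams.get_image("side")
g=cv2.cvtColor(t["img"],cv2.COLOR_BGR2GRAY)
m=cv2.inRange(g[160:260,240:365],150,255);c=max(cv2.findContours(m,0,2)[0],key=cv2.contourArea)
r=cv2.minAreaRect(c);b=cv2.boxPoints(r)+[240,160];print(r)
Q=np.array([on(t,*p,.03)[:2] for p in b]);print(Q.round(4).tolist(),np.linalg.norm(Q-np.roll(Q,1,0),axis=1),Q.mean(0))
for d,box in((t,(262,180,350,240)),(s,(262,180,355,270))):
    bl,_=blob(d["img"],0,60,box)
    for x in bl: print(x)
print("hub",on(t,313,207,.073),on(s,313,230,.073))
a=cv2.resize(t["img"][165:255,245:360],None,fx=5,fy=5,interpolation=2);cv2.imwrite("pics/tz.png",a)
E
```

```text
((62.0052375793457, 49.47305679321289), (72.89640045166016, 99.01927185058594), 86.9471206665039)
[[0.6681, 0.1111], [0.6819, -0.2249], [0.434, -0.2292], [0.4208, 0.099]] [0.24764399 0.33628241 0.24795368 0.32843987] [ 0.55119498 -0.06098901]
(25, [323.5, 191.9], [321, 189, 6, 6])
(24, [300.6, 192.2], [298, 190, 6, 6])
(84, [312.6, 206.8], [308, 202, 10, 11])
(23, [331.1, 213.2], [329, 211, 5, 6])
(22, [293.9, 213.9], [292, 212, 5, 5])
(21, [313.0, 227.0], [311, 225, 5, 5])
(39, [276.7, 195.6], [274, 191, 7, 11])
(20, [271.9, 207.1], [270, 204, 4, 7])
(16, [316.2, 215.3], [314, 214, 5, 4])
(16, [290.5, 223.2], [288, 222, 6, 4])
(127, [311.9, 230.6], [307, 224, 11, 14])
(15, [335.9, 232.2], [334, 231, 5, 4])
(20, [293.0, 246.5], [291, 245, 5, 4])
(21, [322.4, 252.4], [320, 251, 6, 4])
(56, [270.4, 261.5], [262, 253, 19, 17])
hub [ 0.55043678 -0.09516014  0.073     ] [ 0.54883747 -0.10419631  0.073     ]
```

View pics/tz.png

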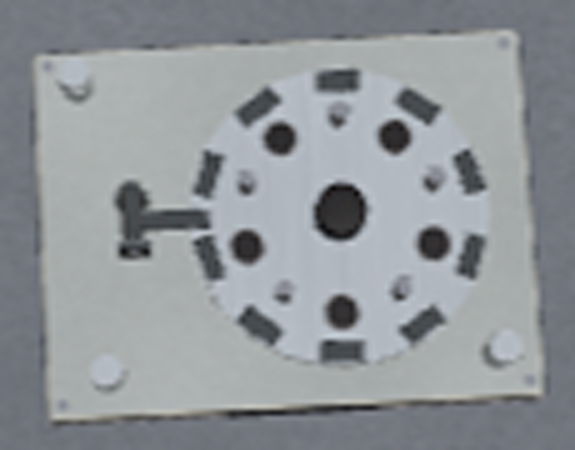

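Run:
```python
from h import *
from scipy.spatial.transform import Rotation as R
s=manip.get_state();print(R.from_euler('xyz',s["eef_rot"],degrees=True).as_matrix().round(3))
d=cams.get_image("wrist");print(d["pose"].round(3),d["fx"],d["cx"],d["cy"],s["tool_pos"])
t=cams.get_image("top");sd=cams.get_image("side")
print(on(t,312.6,206.8,.06),on(sd,311.9,230.6,.06))
```

```text
[[-0.001  0.325  0.946]
 [-0.001  0.946 -0.325]
 [-1.    -0.001 -0.   ]]
[[ 0.325  0.896  0.303  0.133]
 [ 0.946 -0.307 -0.105  0.641]
 [-0.001  0.32  -0.947  0.373]
 [ 0.     0.     0.     1.   ]] 371.720888973243 280.7475642208207 212.3255241133391 [0.21092518 0.6143943  0.19635852]
[ 0.5533022  -0.09472503  0.06      ] [ 0.5528973 -0.0968612  0.06     ]
```

```bash
python3 -m jog '[[[0.02,-0.034,0.005],-4.3,0],[[0.02,-0.034,0.005],-4.3,0],[[0.02,-0.034,0.005],-4.3,0],[[0.02,-0.034,0.005],-4.3,0],[[0.02,-0.034,0],-4.3,0],[[0.02,-0.034,0],-4.3,0],[[0.02,-0.034,0],-4.3,0],[[0.02,-0.034,0],-4.3,0]]'
python3 -m jog '[[[0.02,-0.034,0],-4.3,0],[[0.02,-0.034,0],-4.3,0],[[0.02,-0.034,0],-4.3,0],[[0.02,-0.034,0],-4.3,0],[[0.02,-0.034,0],-4.3,0],[[0.02,-0.034,0],-4.3,0],[[0.02,-0.034,0],-4.3,0],[[0.02,-0.034,0],-4.3,0]]'
python3 -m jog '[[[0.015,0.0,0],0,0],[[0,0,0],0,0],[[0,0,0],0,0]]'
python3 - <<'E'
from h import *
d=cams.get_image("wrist");cv2.imwrite("pics/w1.png",d["img"])
print(pix(d,[.553,-.096,.073]),pix(d,[.547,.041,.106]))
E
```

```text
t: 1.02
tool_pos: [0.3717, 0.3411, 0.2173]
eef_rot: [80.6, 90.0, 27.0]
ft_force: [1.1, 0.7, -0.1]
gripper_width: -0.0001
t: 1.68
tool_pos: [0.5318, 0.0688, 0.2173]
eef_rot: [92.9, 90.0, 4.9]
ft_force: [1.1, 0.7, -1.2]
gripper_width: -0.0
t: 1.93
tool_pos: [0.5461, 0.0706, 0.2169]
eef_rot: [-112.5, 90.0, 159.7]
ft_force: [0.2, -0.6, 0.2]
gripper_width: 0.0001
[281.04302268 341.92747344] [280.31567832 229.37056615]
```

View pics/w1.png

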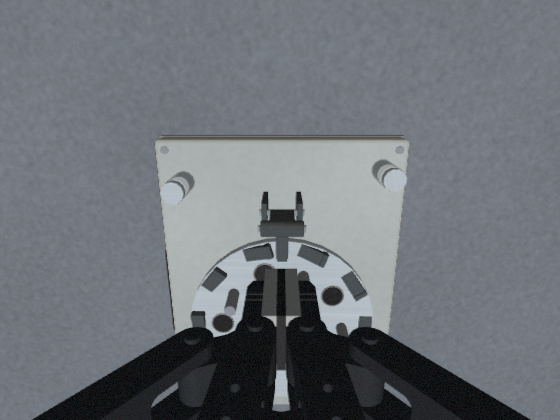

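The wrist view shows the crossbar at (282,228), spanning columns 261–304, within 2 px of the prediction (280,229). The deck's far edge is level, so the hand is aligned with the feeder. Fingers are shut.

Run:
```python
from h import *
from scipy.spatial.transform import Rotation as R
d=cams.get_image("wrist");print(d["pose"].round(3))
s=manip.get_state();print(s["tool_pos"],R.from_euler('xyz',s["eef_rot"],degrees=True).as_matrix().round(3))
print("bar",on(d,282.5,228,.106),on(d,282.5,236,.106), "tip",pix(d,s["tool_pos"]))
a,b=on(d,156,139,.03),on(d,408,139,.03);print("deck +y corners",a,b)
print("cheek tops",on(d,265,193,.072),on(d,298,193,.072))
```

```text
[[ 0.999  0.038  0.012  0.542]
 [ 0.04  -0.947 -0.319  0.153]
 [-0.     0.32  -0.948  0.393]
 [ 0.     0.     0.     1.   ]]
[0.5453125  0.07159065 0.2168878 ] [[-0.001  0.999  0.041]
 [ 0.     0.041 -0.999]
 [-1.    -0.001 -0.   ]]
bar [0.54826463 0.04294545 0.106     ] [0.54856196 0.03581527 0.106     ] tip [279.99952724 253.03484026]
deck +y corners [0.42373745 0.10085777 0.03      ] [0.66718321 0.11065349 0.03      ]
cheek tops [0.5318796  0.06279756 0.072     ] [0.56143005 0.06398815 0.072     ]
```

```bash
python3 -m jog '[[[0.002,-0.03,0],0,0],[[0.001,-0.03,0],0,0],[[0,0,-0.03],0,0],[[0,0,-0.03],0,0],[[0,0,-0.03],0,0],[[0,0,-0.02],0,0],[[0,0,0],0,0],[[0,0,0],0,0]]'
python3 -m jog '[[[0,0,-0.014],0,0],[[0,0,0],0,0],[[0,0,0],0,0]]'
python3 - <<'E'
from h import *
d=cams.get_image("wrist");cv2.imwrite("pics/w2.png",d["img"]);print(manip.get_state()["tool_pos"])
E
```

```text
t: 2.7
tool_pos: [0.5479, 0.0119, 0.1066]
eef_rot: [-104.0, 89.9, 168.4]
ft_force: [0.0, 0.3, 0.2]
gripper_width: -0.0
t: 2.95
tool_pos: [0.5497, 0.0111, 0.0947]
eef_rot: [78.0, 89.9, -9.7]
ft_force: [-0.3, 0.1, 1.4]
gripper_width: -0.0
[0.5500586  0.01096851 0.09495129]
```

View pics/w2.png

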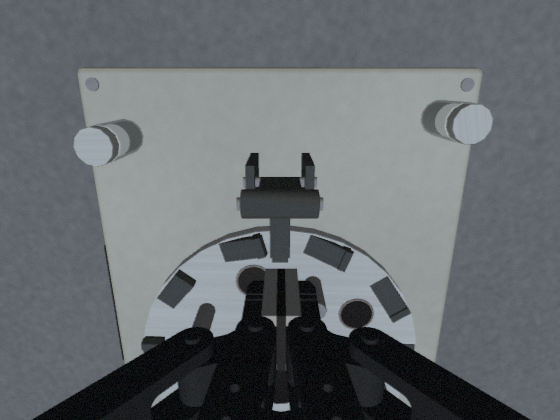

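The view shows the shut fingertips at (281,268), centred on the crossbar at (280,205), with a gap on the wheel side. I'll push outward in small steps.

```bash
python3 -m jog '[[[0,0.005,0],0,0],[[0,0.005,0],0,0],[[-0.001,0.005,0],0,0],[[0,0.005,0],0,0],[[0,0.004,0],0,0],[[0,0.004,0],0,0],[[0,0,0],0,0],[[0,0,0],0,0]]'
python3 - <<'E'
from h import *
d=cams.get_image("wrist");cv2.imwrite("pics/w3.png",d["img"][100:320,180:380]);s=manip.get_state();print(s["tool_pos"],s["ft_force"])
E
```

```text
t: 3.67
tool_pos: [0.5481, 0.039, 0.093]
eef_rot: [-60.3, 90.0, -148.1]
ft_force: [0.1, 1.1, -0.3]
gripper_width: 0.0001
[0.54810114 0.03882133 0.09304419] [ 0.25257217 -0.51348532  0.67431465]
```

View pics/w3.png

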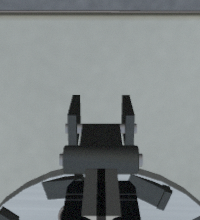

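Run:
```python
from h import *
d=cams.get_image("wrist");s=manip.get_state()
for th in(0,.2,.4,.6,.85):
  print(th,pix(d,[.548,.042+.042*np.sin(th),.064+.042*np.cos(th)]))
T=s["tool_pos"]
for dy in(-.011,0,.005,.011): print(dy,pix(d,T+[0,dy,0]))
```

```text
0 [280.42549339 259.0400189 ]
0.2 [281.11173763 242.49517828]
0.4 [281.77344892 225.03651536]
0.6 [282.36593757 207.83766353]
0.85 [282.95321018 188.40765254]
-0.011 [279.58262868 272.78442696]
0 [280.4000826  253.86977545]
0.005 [280.78155679 245.04303798]
0.011 [281.24779928 234.25488965]
```

```bash
cat >> h.py <<'E'
def barpx():
    "rows of dark run near the bar's end columns, then implied pawl angle by matching the centre row"
    d=cams.get_image("wrist");g=cv2.cvtColor(d["img"],cv2.COLOR_BGR2GRAY);s=manip.get_state()
    print(s["t"],s["tool_pos"].round(4) if hasattr(s["tool_pos"],'round') else s["tool_pos"],np.round(s["ft_force"],1))
    for th in(0,.2,.4,.6,.85): print(th,pix(d,[.548,.042+.042*np.sin(th),.064+.042*np.cos(th)]).round(),end=' ')
    print()
    for c in(246,256,306): print(c,g[150:300:4,c].tolist())
    return d
E
python3 -c "from h import *;barpx()"
python3 -m jog '[[[0,0.004,0],0,0],[[0,0.004,0],0,0],[[0,0,0],0,0]]'
python3 -c "from h import *;barpx()"
```

```text
3.8167 [0.5481 0.0386 0.0931] [ 0.   0.1 -0.9]
0 [280. 259.] 0.2 [281. 242.] 0.4 [282. 225.] 0.6 [282. 208.] 0.85 [283. 188.] 
246 [158, 158, 159, 160, 159, 158, 160, 156, 154, 158, 160, 158, 158, 159, 159, 159, 159, 159, 150, 120, 131, 156, 160, 157, 29, 51, 59, 68, 65, 62, 65, 171, 28, 69, 70, 42, 42, 14]
256 [158, 158, 157, 158, 160, 157, 158, 156, 160, 160, 158, 123, 25, 30, 28, 24, 23, 41, 43, 64, 48, 51, 55, 54, 30, 49, 61, 68, 68, 65, 68, 28, 29, 16, 16, 20, 36, 26]
306 [161, 159, 161, 160, 158, 160, 161, 161, 163, 161, 161, 120, 30, 28, 25, 26, 33, 67, 65, 62, 72, 66, 67, 68, 31, 42, 54, 65, 66, 70, 68, 167, 168, 12, 15, 20, 36, 11]
t: 4.07
tool_pos: [0.5481, 0.0473, 0.0931]
eef_rot: [-156.8, 90.0, 115.5]
ft_force: [0.4, -0.5, 0.1]
gripper_width: 0.0004
4.1167 [0.5481 0.0472 0.093 ] [ 0.1 -0.6  0. ]
0 [280. 275.] 0.2 [281. 259.] 0.4 [281. 241.] 0.6 [282. 224.] 0.85 [282. 205.] 
246 [160, 159, 161, 160, 161, 161, 161, 161, 160, 161, 158, 160, 159, 160, 159, 158, 157, 159, 160, 159, 160, 157, 93, 132, 139, 159, 162, 160, 27, 45, 57, 69, 67, 69, 64, 21, 44, 28]
256 [159, 159, 159, 159, 156, 158, 159, 157, 158, 159, 160, 159, 159, 162, 149, 27, 29, 33, 25, 31, 38, 44, 54, 63, 55, 49, 51, 56, 30, 45, 62, 65, 71, 11, 11, 7, 42, 22]
306 [160, 158, 161, 162, 160, 163, 161, 160, 160, 163, 165, 163, 162, 161, 150, 30, 31, 29, 24, 30, 70, 69, 69, 70, 75, 73, 69, 67, 27, 42, 52, 68, 64, 17, 8, 16, 37, 22]
```

Run:
```python
from h import *
d=cams.get_image("wrist");a=cv2.resize(d["img"][190:340,200:360],None,fx=2.5,fy=2.5)
s=cams.get_image("side");b=cv2.resize(s["img"][150:290,220:370],None,fx=2.5,fy=2.5)
a=cv2.resize(a,(400,350));b=cv2.resize(b,(375,350));cv2.imwrite("pics/c4.png",np.hstack([a,b]))
T=manip.get_state()["tool_pos"];print("tcp in side crop",(pix(s,T)-[220,150])*2.5)
```

```text
tcp in side crop [137.91814005 103.50265994]
```

View pics/c4.png

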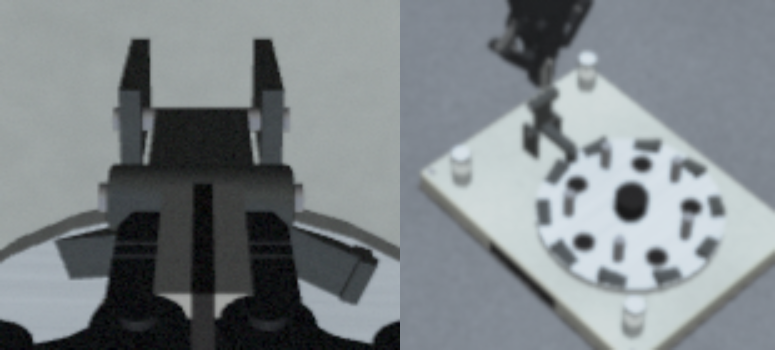

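The fingers are drawn over the crossbar, and the bar has not moved. So the real tips sit roughly 18 mm above the nominal TCP, just over the bar. I'll back off and go lower; TCP z of 0.076 stays above the pawl's arm (0.068) either way.

```bash
python3 -m jog '[[[0,-0.02,0.006],0,0],[[0.002,-0.02,0],0,0],[[0,0,0],0,0],[[0,0,-0.012],0,0],[[0,0,-0.011],0,0],[[0,0,0],0,0],[[0,0,0],0,0]]'
python3 - <<'E'
from h import *
d=cams.get_image("wrist");s=manip.get_state();T=np.array(s["tool_pos"]);print(T,s["ft_force"])
for dz in(0,.01,.018,.025):
  print(dz,[pix(d,T+[0,dy,dz])[1].round() for dy in(-.011,-.005,0,.005,.011)])
sd=cams.get_image("side");b=cv2.resize(sd["img"][160:260,240:360],None,fx=5,fy=5,interpolation=2)
p=(pix(sd,T)-[240,160])*5;cv2.circle(b,tuple(int(v) for v in p),3,(0,0,255),-1);cv2.imwrite("pics/c5.png",b)
E
```

```text
t: 4.8
tool_pos: [0.5486, 0.0077, 0.0741]
eef_rot: [-104.9, 89.8, 167.4]
ft_force: [0.0, 0.3, 0.3]
gripper_width: -0.0004
[0.54935027 0.00753485 0.07504795] [0.19205555 0.54993134 0.73144132]
0 [np.float64(274.0), np.float64(263.0), np.float64(255.0), np.float64(246.0), np.float64(235.0)]
0.01 [np.float64(283.0), np.float64(273.0), np.float64(263.0), np.float64(254.0), np.float64(243.0)]
0.018 [np.float64(292.0), np.float64(280.0), np.float64(271.0), np.float64(261.0), np.float64(250.0)]
0.025 [np.float64(299.0), np.float64(288.0), np.float64(278.0), np.float64(268.0), np.float64(256.0)]
```

View pics/c5.png

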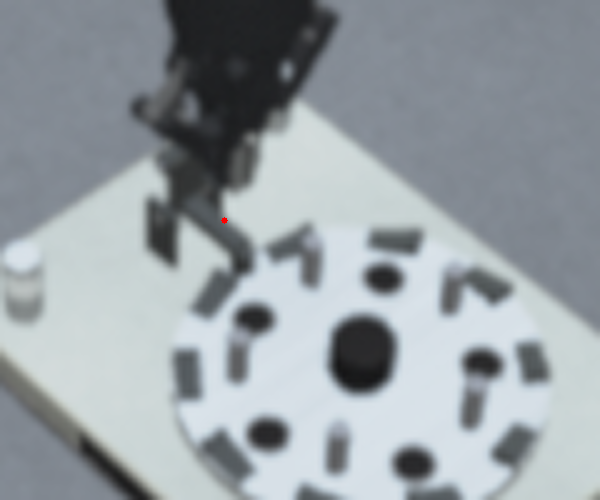

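The side crop shows the fingertips ending near (240,185), above the nominal TCP dot at (225,220), so the tips are higher than reported. I'll push again and check the bar numerically.

```bash
python3 -m jog '[[[0,0.006,0],0,0],[[-0.001,0.006,0],0,0],[[0,0.006,0],0,0],[[0,0.004,0],0,0],[[0,0.004,0],0,0],[[0,0.004,0],0,0],[[0,0,0],0,0]]'
python3 -c "from h import *;barpx()"
```

```text
t: 5.48
tool_pos: [0.5491, 0.0376, 0.0761]
eef_rot: [133.7, 90.0, 45.9]
ft_force: [-1.1, -0.2, 0.1]
gripper_width: 0.0
5.5333 [0.5491 0.0372 0.0761] [0.3 0.  0.2]
0 [278. 273.] 0.2 [279. 255.] 0.4 [280. 236.] 0.6 [280. 217.] 0.85 [281. 195.] 
246 [156, 154, 155, 158, 156, 156, 155, 156, 154, 155, 157, 157, 157, 156, 151, 91, 22, 28, 27, 67, 68, 68, 68, 35, 50, 63, 64, 64, 68, 65, 65, 158, 79, 81, 139, 20, 46, 13]
256 [157, 156, 155, 156, 159, 155, 157, 157, 154, 156, 157, 159, 155, 27, 23, 27, 21, 24, 25, 24, 25, 107, 106, 29, 48, 60, 65, 64, 69, 66, 66, 115, 75, 3, 14, 16, 38, 16]
306 [157, 158, 158, 158, 157, 155, 158, 157, 161, 160, 160, 158, 156, 33, 28, 31, 32, 31, 32, 63, 60, 61, 61, 37, 46, 55, 64, 69, 67, 67, 65, 153, 78, 11, 10, 13, 40, 18]
```

The bar centre is now at row 257, which is a pawl angle of about 0.2. It is moving, so I'll keep going.

```bash
python3 -m jog '[[[0,0.004,0],0,0],[[0,0.004,0],0,0],[[0,0.004,0],0,0],[[0,0.004,0],0,0],[[0,0.003,0],0,0],[[0,0,0],0,0],[[0,0,0],0,0]]'
python3 -c "from h import *;barpx()"
```

```text
t: 6.12
tool_pos: [0.5491, 0.056, 0.0761]
eef_rot: [-70.0, 90.0, -157.8]
ft_force: [0.0, 0.5, 1.0]
gripper_width: -0.0
6.1667 [0.5491 0.0558 0.0761] [-0.2 -1.1  1.2]
0 [277. 309.] 0.2 [277. 292.] 0.4 [278. 274.] 0.6 [279. 255.] 0.85 [279. 233.] 
246 [152, 159, 161, 159, 161, 160, 162, 159, 159, 161, 161, 162, 160, 159, 161, 158, 157, 160, 162, 160, 160, 156, 104, 39, 29, 31, 33, 65, 45, 39, 57, 68, 67, 68, 67, 34, 78, 23]
256 [150, 156, 158, 160, 159, 160, 161, 161, 159, 159, 162, 157, 161, 162, 158, 160, 161, 161, 163, 155, 90, 92, 86, 58, 61, 32, 19, 31, 60, 40, 56, 65, 70, 20, 13, 21, 43, 11]
306 [149, 161, 160, 161, 159, 159, 161, 161, 161, 161, 159, 159, 162, 161, 164, 165, 164, 163, 164, 159, 25, 24, 29, 23, 28, 29, 27, 68, 48, 32, 51, 62, 63, 12, 8, 13, 38, 18]
```

```bash
python3 -m jog '[[[0,0.004,0],0,0],[[0,0.004,0],0,0],[[0,0.004,0],0,0],[[0,0,0],0,0],[[0,0,0],0,0],[[0,0,0],0,0]]'
python3 -c "from h import *;barpx()"
```

```text
t: 6.67
tool_pos: [0.5491, 0.0678, 0.0761]
eef_rot: [-33.8, 90.0, -121.5]
ft_force: [-0.7, 0.3, 0.3]
gripper_width: -0.0
6.7167 [0.5491 0.0678 0.0761] [-0.9  0.6 -0.1]
0 [276. 331.] 0.2 [276. 315.] 0.4 [277. 297.] 0.6 [278. 278.] 0.85 [279. 257.] 
246 [112, 108, 107, 74, 124, 153, 162, 160, 161, 163, 163, 161, 163, 160, 164, 162, 162, 162, 158, 160, 162, 161, 162, 164, 163, 162, 108, 74, 26, 36, 26, 28, 69, 70, 74, 46, 47, 21]
256 [114, 105, 104, 76, 125, 155, 161, 159, 160, 160, 162, 162, 162, 162, 161, 162, 161, 162, 161, 163, 162, 162, 161, 160, 141, 119, 121, 93, 93, 93, 62, 61, 123, 19, 21, 14, 42, 22]
306 [109, 110, 105, 75, 122, 154, 163, 162, 163, 164, 160, 162, 163, 164, 163, 163, 163, 162, 166, 166, 167, 167, 165, 165, 33, 31, 24, 29, 18, 28, 27, 34, 70, 14, 10, 20, 39, 14]
```

Run:
```python
from h import *
d=cams.get_image("wrist");a=cv2.resize(d["img"][190:390,180:380],(390,390))
s=cams.get_image("side");b=cv2.resize(s["img"][160:240,240:320],(390,390))
cv2.imwrite("pics/c6.png",np.hstack([a,b]))
```

```text
(no output)
```

View pics/c6.png

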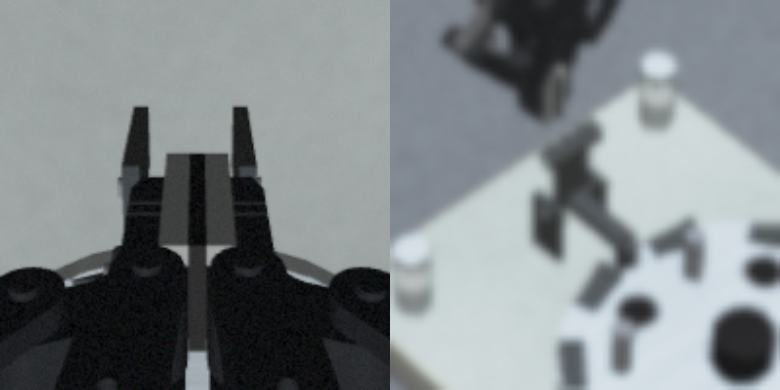

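The left half shows the fingertips past the bar, with tip front at row ~268. The right half shows the pawl upright again. The fingers rode over the bar because the true tips are about 26 mm above the reported TCP. I'll go back over the top and re-enter 14 mm lower.

```bash
python3 -m jog '[[[0,0,0.025],0,0],[[0,-0.03,0],0,0],[[0,-0.03,0],0,0],[[0,0,0],0,0],[[0,0,-0.02],0,0],[[0,0,-0.02],0,0],[[0,0,0],0,0],[[0,0,0],0,0]]'
python3 -m jog '[[[0,0.006,0],0,0],[[0,0.006,0],0,0],[[0,0.006,0],0,0],[[0,0.006,0],0,0],[[0,0.004,0],0,0],[[0,0,0],0,0]]'
python3 -c "from h import *;barpx()"
```

```text
t: 7.48
tool_pos: [0.548, 0.0081, 0.0601]
eef_rot: [-104.4, 89.8, 167.8]
ft_force: [-0.4, 1.0, 0.3]
gripper_width: -0.0002
t: 7.98
tool_pos: [0.5492, 0.0368, 0.0614]
eef_rot: [99.7, 90.0, 12.1]
ft_force: [-0.1, 0.8, -0.9]
gripper_width: -0.0
8.0333 [0.5492 0.0364 0.0613] [-0.4  0.2 -0.2]
0 [278. 289.] 0.2 [279. 269.] 0.4 [280. 248.] 0.6 [280. 227.] 0.85 [281. 204.] 
246 [153, 156, 154, 155, 156, 156, 154, 152, 156, 156, 154, 155, 156, 156, 130, 50, 29, 30, 28, 28, 30, 65, 61, 28, 45, 53, 59, 61, 72, 66, 67, 62, 155, 156, 111, 46, 63, 19]
256 [156, 154, 155, 157, 155, 156, 157, 154, 155, 155, 154, 154, 156, 157, 150, 151, 146, 145, 144, 144, 144, 143, 140, 26, 43, 55, 64, 64, 67, 63, 68, 63, 154, 9, 10, 14, 38, 19]
306 [158, 156, 156, 157, 158, 156, 155, 158, 157, 159, 160, 159, 158, 156, 59, 32, 25, 25, 27, 32, 31, 33, 30, 29, 43, 54, 61, 68, 69, 64, 65, 66, 153, 21, 21, 6, 35, 28]
```

```bash
python3 -m jog '[[[0,0.004,0],0,0],[[0,0.004,0],0,0],[[0,0.004,0],0,0],[[0,0.003,0],0,0],[[0,0.003,0],0,0],[[0,0.002,0],0,0],[[0,0,0],0,0],[[0,0,0],0,0]]'
python3 -c "from h import *;barpx()"
```

```text
t: 8.7
tool_pos: [0.5491, 0.0559, 0.0611]
eef_rot: [42.9, 90.0, -44.9]
ft_force: [-0.6, -0.3, 0.1]
gripper_width: -0.0001
8.75 [0.5491 0.0558 0.0611] [-0.4 -0.4 -0.4]
0 [276. 330.] 0.2 [277. 311.] 0.4 [278. 291.] 0.6 [279. 270.] 0.85 [279. 246.] 
246 [115, 154, 160, 161, 160, 161, 159, 161, 162, 159, 159, 160, 161, 163, 160, 160, 160, 159, 158, 162, 60, 44, 50, 58, 72, 69, 69, 69, 52, 24, 68, 71, 69, 68, 72, 45, 50, 20]
256 [115, 150, 161, 157, 157, 160, 161, 161, 160, 161, 161, 162, 160, 163, 161, 161, 162, 160, 162, 160, 59, 42, 57, 64, 71, 64, 67, 68, 57, 68, 64, 68, 72, 19, 22, 15, 40, 26]
306 [113, 150, 160, 159, 162, 162, 160, 162, 162, 164, 164, 164, 164, 162, 161, 163, 164, 164, 164, 166, 61, 36, 51, 58, 66, 68, 68, 72, 56, 25, 63, 70, 70, 19, 21, 16, 40, 16]
```

The bar centre is at row 246, so the pawl is at 0.85: it has tipped and stays up. I'll go straight up, then over beside peg 1 on its +y side, and check from above.

```bash
python3 -m jog '[[[0,0,0.02],0,0],[[0,0,0.03],0,0],[[0,0,0.03],0,0],[[0.02,-0.034,0],0,0],[[0.02,-0.034,0],0,0],[[0.022,-0.034,0],0,0],[[0,-0.012,0],0,0],[[0,0,0],0,0]]'
python3 - <<'E'
from h import *
s=manip.get_state();T=np.array(s["tool_pos"]);print(T,s["ft_force"])
sd=cams.get_image("side");b=cv2.resize(sd["img"][160:280,240:360],(400,400),interpolation=2)
d=cams.get_image("wrist");a=cv2.resize(d["img"],None,fx=.714,fy=.714)
H=np.array([.5535,-.095]);
import math
for i in range(5):
    an=math.radians(72*(i-1)+2.35);p=[H[0]+.065*math.cos(an),H[1]+.065*math.sin(an),.080]
    q=(pix(sd,p)-[240,160])*400/120;cv2.circle(b,tuple(int(v) for v in q),2,(0,0,255),-1)
    q=pix(d,p)*.714;cv2.circle(a,tuple(int(v) for v in q),2,(0,0,255),-1)
c=np.zeros((400,800,3),np.uint8);c[:300,:400]=a[:300,:400];c[:,400:]=b;cv2.imwrite("pics/c7.png",c)
E
```

```text
t: 9.42
tool_pos: [0.6118, -0.0614, 0.141]
eef_rot: [12.3, 90.0, -75.6]
ft_force: [-0.0, 0.6, -0.4]
gripper_width: -0.0001
[ 0.61175384 -0.0613796   0.14102766] [-0.034911    0.55186605 -0.3853059 ]
```

View pics/c7.png

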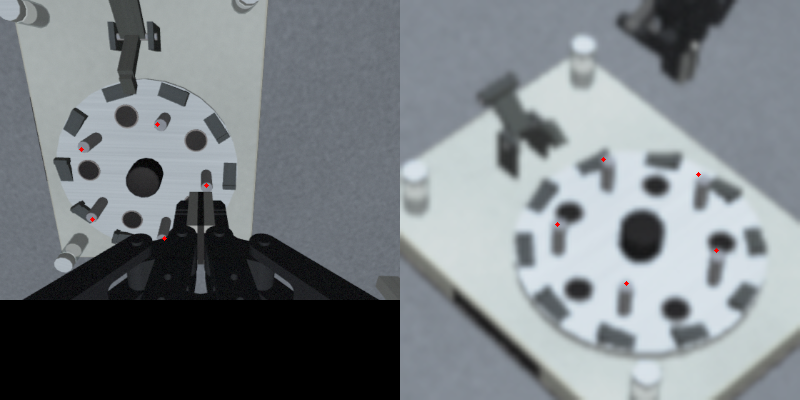

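The predicted peg tops (red dots) land on the pegs in both views to about 1–2 mm, and the pawl stays up. I'll descend beside peg 1 and write a wheel-angle gauge from the five dark holes in the top view.

```bash
cat >> h.py <<'E'
def wheel():
    "wheel angle from dark holes (36 deg + 72k, r 65) in side and top views"
    H=np.array([.5535,-.095])
    for n,box in(("top",(280,175,350,240)),("side",(270,200,355,270))):
        d=cams.get_image(n);bl,_=blob(d["img"],0,70,box);out=[]
        for a,c,_ in bl:
            p=on(d,*c,.045)[:2]-H;r=np.hypot(*p)
            if .052<r<.075 and 10<a<45:
                an=np.degrees(np.arctan2(p[1],p[0]))-2.35
                out.append((round(float(r),3),round(float((an-36+36)%72-36),1)))
        print(n,out)
    s=manip.get_state();print(s["t"],np.round(s["tool_pos"],4),np.round(s["ft_force"],1))
E
python3 -c "from h import *;wheel()"
python3 -m jog '[[[0,0,-0.03],0,0],[[0,0,-0.03],0,0],[[0,0,-0.03],0,0],[[0,0,-0.011],0,0],[[0,0,0],0,0],[[0,0,0],0,0]]'
python3 -m jog '[[[0,-0.005,0],0,0],[[0,-0.005,0],0,0],[[0,-0.005,0],0,0],[[0,-0.005,0],0,0],[[0,0,0],0,0]]'
python3 -c "from h import *;wheel()"
```

```text
top [(0.067, -4.7), (0.065, -2.3), (0.065, -4.0)]
side [(0.065, -2.7), (0.064, -2.4), (0.066, -1.8), (0.065, -1.2), (0.066, -1.2)]
9.6167 [ 0.6104 -0.0571  0.1408] [-0.1  0.3 -0.8]
t: 10.12
tool_pos: [0.6112, -0.0575, 0.0406]
eef_rot: [-152.6, 90.0, 119.7]
ft_force: [0.5, 0.4, 0.3]
gripper_width: 0.0003
t: 10.53
tool_pos: [0.6118, -0.0795, 0.0411]
eef_rot: [69.1, 89.9, -18.7]
ft_force: [-0.4, -1.0, 0.1]
gripper_width: -0.0001
top [(0.065, -3.6)]
side [(0.065, -4.7), (0.064, -4.5), (0.066, -3.3), (0.065, -3.2), (0.065, -3.2)]
10.6333 [ 0.6112 -0.0788  0.0404] [ 0.8 -0.3 -0.8]
```

```bash
python3 -m jog '[[[0,-0.004,0],0,0],[[0,-0.004,0],0,0],[[0.001,-0.004,0],0,0],[[0,-0.004,0],0,0],[[0,-0.004,0],0,0],[[0,-0.003,0],0,0],[[0,-0.002,0],0,0],[[0,0,0],0,0]]'
python3 -c "from h import *;wheel()"
```

```text
t: 11.3
tool_pos: [0.612, -0.1038, 0.0398]
eef_rot: [-26.3, 90.0, -114.1]
ft_force: [-0.7, 0.6, -0.4]
gripper_width: -0.0002
top [(0.064, -26.4)]
side [(0.065, -26.3), (0.064, -24.7), (0.066, -25.8), (0.065, -25.2)]
11.4 [ 0.6125 -0.1038  0.0403] [-0.1  0.9 -0.6]
```

```bash
python3 -m jog '[[[0,-0.003,0],0,0],[[0,-0.003,0],0,0],[[0,-0.002,0],0,0],[[0,-0.001,0],0,0],[[0,0,0],0,0],[[0,0,0],0,0]]'
python3 -c "from h import *;wheel()"
```

```text
t: 11.9
tool_pos: [0.6123, -0.1125, 0.0402]
eef_rot: [44.6, 90.0, -43.2]
ft_force: [-1.7, 1.7, 0.0]
gripper_width: -0.0001
top [(0.067, -32.2)]
side [(0.065, -34.8), (0.064, -33.8), (0.066, -34.3), (0.065, -33.5)]
12.0 [ 0.6123 -0.1125  0.0402] [-2.1  0.9 -0.9]
```

```bash
python3 -m jog '[[[0,-0.0015,0],0,0],[[0,-0.001,0],0,0],[[0,0,0],0,0],[[0,0,0],0,0]]'
python3 -c "from h import *;wheel()"
```

```text
t: 12.33
tool_pos: [0.6121, -0.1148, 0.0401]
eef_rot: [-53.2, 90.0, -140.9]
ft_force: [-2.0, 3.5, 0.3]
gripper_width: -0.0001
top []
side [(0.065, 34.4), (0.065, 35.5), (0.066, 35.4), (0.065, -35.5)]
12.4333 [ 0.6121 -0.1148  0.0401] [-2.4  3.1  0.7]
```

About −36.8°, within tolerance of one notch. I'll back off the peg, go up, and move outside the pawl.

```bash
python3 -m jog '[[[0,0.004,0],0,0],[[0,0.004,0],0,0],[[0,0,0],0,0],[[0,0,0.03],0,0],[[0,0,0.035],0,0],[[0,0,0.035],0,0],[[0,0,0],0,0]]'
python3 -m jog '[[[-0.01,0.036,0],0,0],[[-0.01,0.036,0],0,0],[[-0.01,0.036,0],0,0],[[-0.012,0.036,0],0,0],[[-0.012,0.036,0],0,0],[[-0.012,0.036,0],0,0],[[0,0,0],0,0],[[0,0,0],0,0]]'
python3 -c "from h import *;wheel()"
```

```text
t: 13.02
tool_pos: [0.6174, -0.1086, 0.1493]
eef_rot: [65.9, 89.1, -21.9]
ft_force: [1.1, -1.0, 0.7]
gripper_width: -0.0001
t: 13.68
tool_pos: [0.5459, 0.1108, 0.1403]
eef_rot: [65.5, 89.9, -22.0]
ft_force: [-0.4, -0.5, 0.4]
gripper_width: -0.0003
top [(0.065, 35.3), (0.065, 34.9), (0.065, 35.3), (0.065, 36.0), (0.065, 35.3)]
side [(0.065, 34.4), (0.066, 34.3), (0.065, 35.5), (0.065, 35.6), (0.065, -35.6)]
13.7833 [0.5467 0.1089 0.1403] [-0.2  0.1 -0.1]
```

```bash
python3 -m jog '[[[0,0,-0.03],0,0],[[0,0,-0.03],0,0],[[0,0,-0.026],0,0],[[0,0,0],0,0],[[0,0,0],0,0]]'
python3 -m jog '[[[0,-0.005,0],0,0],[[0,-0.005,0],0,0],[[0,-0.005,0],0,0],[[0,-0.004,0],0,0],[[0,-0.004,0],0,0],[[0,0,0],0,0]]'
python3 -c "from h import *;barpx();wheel()"
```

```text
t: 14.2
tool_pos: [0.5455, 0.1081, 0.0531]
eef_rot: [-89.1, 89.8, -177.0]
ft_force: [0.3, -0.2, 1.0]
gripper_width: -0.0004
t: 14.7
tool_pos: [0.5465, 0.0854, 0.0547]
eef_rot: [71.0, 89.9, -16.8]
ft_force: [0.1, 0.7, 0.2]
gripper_width: -0.0
14.75 [0.5463 0.0858 0.0545] [0.1 0.2 0.4]
0 [280. 398.] 0.2 [281. 380.] 0.4 [282. 361.] 0.6 [282. 340.] 0.85 [283. 315.] 
246 [114, 117, 117, 115, 115, 113, 114, 113, 115, 117, 63, 76, 79, 91, 154, 166, 169, 166, 166, 168, 170, 168, 168, 168, 169, 168, 168, 166, 168, 168, 168, 168, 169, 170, 164, 108, 86, 21]
256 [118, 118, 110, 110, 118, 114, 119, 119, 117, 114, 60, 77, 75, 89, 154, 166, 167, 167, 166, 170, 168, 168, 168, 167, 168, 168, 169, 169, 168, 167, 169, 169, 170, 11, 20, 14, 42, 19]
306 [117, 118, 115, 116, 115, 117, 112, 109, 110, 115, 61, 74, 80, 88, 152, 164, 166, 169, 167, 168, 169, 169, 170, 172, 169, 169, 168, 169, 170, 170, 172, 172, 170, 10, 12, 7, 38, 23]
top [(0.065, 35.3), (0.065, 34.9), (0.065, 35.3), (0.065, 35.5), (0.065, 35.3)]
side [(0.065, 34.4), (0.065, 34.6), (0.065, 35.5), (0.065, 35.6), (0.065, -35.6)]
14.85 [0.5461 0.0863 0.0542] [ 0.   0.2 -1.2]
```

```bash
python3 -m jog '[[[0,-0.004,0],0,0],[[0,-0.004,0],0,0],[[0,-0.004,0],0,0],[[0,-0.004,0],0,0],[[0,-0.002,0],0,0],[[0,0,0],0,0],[[0,0,0],0,0]]'
python3 -m jog '[[[0,0.008,0],0,0],[[0,0.016,0],0,0],[[0,0.016,0],0,0],[[0,0,0],0,0],[[0,0,0],0,0]]'
python3 - <<'E'
from h import *
wheel()
s=cams.get_image("side");b=cv2.resize(s["img"][150:250,240:340],(400,400),interpolation=2)
for th,c in((0,(0,0,255)),(.85,(0,255,0))):
    q=(pix(s,[.547,.042+.042*np.sin(th),.064+.042*np.cos(th)])-[240,150])*4;cv2.circle(b,tuple(int(v) for v in q),3,c,1)
t=cams.get_image("top");a=cv2.resize(t["img"][165:255,245:345],(400,360),interpolation=2);a=np.vstack([a,np.zeros((40,400,3),np.uint8)])
cv2.imwrite("pics/c8.png",np.hstack([b,a]))
E
```

```text
t: 15.43
tool_pos: [0.5461, 0.0681, 0.0541]
eef_rot: [-160.3, 90.0, 111.9]
ft_force: [0.2, -0.2, -0.2]
gripper_width: 0.0
t: 15.85
tool_pos: [0.5459, 0.1092, 0.054]
eef_rot: [-50.6, 90.0, -138.3]
ft_force: [0.6, -0.7, 1.3]
gripper_width: -0.0002
top [(0.065, 35.3), (0.065, 34.9), (0.065, 35.3), (0.065, 35.5), (0.065, 35.3)]
side [(0.065, 34.4), (0.066, 34.3), (0.065, 35.5), (0.065, 35.6), (0.065, -35.6)]
15.95 [0.5461 0.1082 0.0541] [ 0.9  0.2 -0.2]
```

View pics/c8.png

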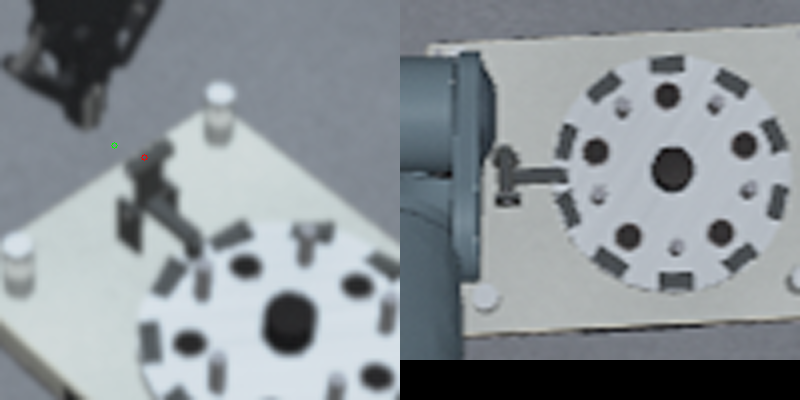

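In the side crop the crossbar is at the "down" mark (145,157). The top view shows the nose between two teeth. I'll withdraw upward and compare the pawl pixels with the starting image, using numbers only.

```bash
python3 -m jog '[[[0,0.02,0],0,0],[[0,0.01,0.03],0,0],[[0,0.0,0.04],0,0],[[0,0,0.04],0,0],[[0,0,0],0,0],[[0,0,0],0,0],[[0,0,0],0,0],[[0,0,0],0,0]]'
python3 - <<'E'
from h import *
wheel()
d=cams.get_image("side");a=cv2.imread("pics/side0.png");x0,y0,x1,y1=264,182,292,208
A=cv2.cvtColor(a,6)[y0:y1,x0:x1].astype(np.float32);B=cv2.cvtColor(d["img"],6)[y0:y1,x0:x1].astype(np.float32)
print("pawl patch shift",cv2.phaseCorrelate(A,B),"mean diff",np.abs(A-B).mean())
for th in(0,.16): print(th,pix(d,[.547,.042+.042*np.sin(th),.064+.042*np.cos(th)]))
E
```

```text
t: 16.72
tool_pos: [0.545, 0.1379, 0.1623]
eef_rot: [-89.6, 89.8, -177.3]
ft_force: [0.2, 0.1, 0.3]
gripper_width: 0.0001
top [(0.065, 35.3), (0.065, 34.9), (0.065, 35.3), (0.065, 35.5), (0.065, 35.3)]
side [(0.065, 34.4), (0.065, 34.6), (0.065, 35.5), (0.065, 35.6), (0.065, -35.6)]
16.8167 [0.545  0.138  0.1621] [ 0.2 -0.4  0.1]
pawl patch shift ((-0.025092002464154106, 0.47937802188933887), 1.0008465975890926) mean diff 5.748626
0 [276.0919243  189.38016028]
0.16 [274.47312307 188.08823476]
```

```bash
python3 -c "from rig import manip;print(manip.hand_in())"
```

```text
the job is handed in; nothing more can be done
None
```

The job is done and handed in at about 17 s of the 59 s allowed. With the fingertips shut, I tipped the pawl up, pushed peg 1 clockwise by one notch, and tipped the pawl back down into the new gap. The hand-in gave no verdict.

- **First two pushes missed:** the pictures showed the real fingertips about 26 mm above the reported TCP. The first pass went over the bar without moving it. The second lifted the pawl part way before it fell back. I re-entered lower and the third push tipped it to about 0.85 rad.
- **Wheel:** the last reading was about −36.5° (−0.64 rad) in both camera views. The starting readings were not zero: about −2° in the side view and −4° in the top view. The net turn is therefore −33° to −36.5°, inside the ±8° allowed, and it did not change when the pawl dropped.
- **Pawl:** in the side view it sits within half a pixel of its starting, fully down position. A nose resting on a tooth would shift it about 2 pixels. The last top view shows the nose between two teeth.
- **Contact:** the wrist force readings I saw stayed under about 5 N, and the fingers were clear of everything at the end. The vials in view looked undisturbed; I did not measure the positions of the vials, bottle, beaker, screwdriver or regulator again.

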